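# Load, cap and index one bottle on a hand capping dial

### The job

Stand the filled open bottle in the empty nest of the capping dial that comes next in line behind the two finished bottles (the dial runs clockwise seen from above, so it is the nest on their anticlockwise side), and press the clip-on pump head straight down on its neck there until the clips snap under the rim and it sits fully home. Then turn the dial by the bar handle on its hub one click clockwise, so that the bottle moves on and the next empty nest comes to the load side, and let go. Leave the two finished bottles standing in their nests, and the tall pump bottle and the jar standing where they are.

Things in the scene. Friction and masses are not known exactly. Their poses are not given: they have to be found in the camera images.
- bottle_mid (a point): The filled, still open bottle, loose, upright on the table: pale pink round plastic, 119 mm tall, about 0.16 kg. Its body is 50 mm in diameter up to 86 mm above its foot; the shoulder ends at 92 mm, then comes the narrower neck. This point lies on its axis half-way up, 59.5 mm above the foot; z points up the axis, x and y have no visible mark.
- bottle_mouth (a point): Centre of that bottle's flat mouth, 119 mm above its foot. The neck below is 34 mm in diameter, with a rim (bead) 42 mm in diameter from 110 to 114 mm above the foot; above the rim it tapers to 35 mm at the mouth. z points up.
- head_mid (a point): The clip-on pump head with its overcap, loose, upright on the table on its skirt: 87 mm tall, about 0.06 kg. From the foot up: black slotted skirt 55 mm in diameter to 36 mm; black flange 55 mm in diameter, 36 to 43 mm; grey round overcap 38 mm in diameter, 43 to 87 mm, flat on top, to hold or press. Point on its axis half-way up, 43.5 mm above its foot; z up. Any turn about its axis fits.
- head_hollow (a point): Ceiling of that head's open hollow, on its axis, 23 mm above its foot; home, it rests on the bottle's mouth (head_mid is then 80 mm above bottle_mid). Four springy clip arms in the hollow have sloped lead-ins that find the rim up to 3 mm off centre. Pressed down, they meet the rim 12 to 15 mm before home, need up to about 12 N, and snap under it in the last 2 mm. z up.
- load_nest (a point): The empty nest to load: centre of its floor, on top of the dial plate, 38 mm above the table. Nests are white round cups, 46 mm tall, 54 mm in inside diameter, flared to 64 mm at the lip, 72 mm outside, six of them 60 degrees apart, 115 mm from the hub axis. At the start it is on the load side, which has no guide rail; it turns with the dial. z up; x points from it to the hub axis.
- dial_hub (a point): Axis of the dial at the height of its plate's top, 38 mm above the table; fixed. The dial is a round aluminium plate 320 mm in diameter, on a fixed base 372 mm in diameter. Round the side of the finished bottles a fixed guide rail of 10 mm bar stands 178 mm from the axis, its top 111 mm above the table. z up.
- nest_1 (a point): Centre of the floor of the next nest clockwise (seen from above) from load_nest; it holds the first finished bottle. It turns with the dial. Axes as load_nest.
- nest_2 (a point): Centre of the floor of the second nest clockwise from load_nest; it holds the second finished bottle. The remaining nests are empty. Axes as load_nest.
- handle (a point): Centre of the dial's bar handle, on the hub axis, 170 mm above the table. The black bar is 90 mm long, 14 mm wide and 24 mm tall (158 to 182 mm above the table) on a steel stem 12 mm in diameter (22 mm below 113 mm height). x points along the bar, z up. It is rigid with the dial.
- dial (a joint): Turn of the dial in rad: 0 at the start, growing clockwise seen from above. A sprung detent pulls it into a click every 1.047 rad (60 degrees) from wherever it is let go within about half a step, with about 0.2 N m. The bottles stand loose in their nests with 2 mm of play all round: a jerk rocks them, an even turn over 2 s or more does not.
- done1_mid (a point): First finished bottle (the same bottle with its head on, 183 mm tall), loose in nest_1, its top about 221 mm above the table: point on its axis half-way up, 91.5 mm above its foot; z up.
- done2_mid (a point): Second finished bottle, the same, loose in nest_2.
- tall_mid (a point): Bystander: slim white pump bottle, 44 mm in diameter, 177 mm tall with its black spout on top that reaches 25 mm to its x side, loose, standing on the table 82 to 92 mm (between axes) from the open bottle, on the robot's side of it. Point on its axis half-way up, 88.5 mm above its foot.
- jar_mid (a point): Bystander: white cream jar with a lid, 68 mm in diameter, 62 mm tall, loose, standing on the table 92 to 100 mm (between axes) from the pump head, on the robot's side of it. Point on its axis half-way up, 31 mm above its foot.
Not all that is in view belongs to the job. What is shaped like the part that bears bottle_mid but red is not meant.

How it is judged (in metres and radians):
On the way, in this order (a step that is already met when the one before it is completed fails the run):
1. the bottle stands on the floor of the load nest, with the dial still at the load click (horizontal distance between bottle_mid and load_nest below 0.01 m and z of bottle_mid in the frame of load_nest below 0.0635 m and angle between bottle_mid's own z axis and vertical below 0.12 rad and value of joint dial below 0.25 rad), for 0.2 s.
2. the pump head is snapped fully home on the bottle in that nest, with the dial still at the load click (z of head_mid in the frame of bottle_mid between 0.077 and 0.0815 m and angle between the z axis of head_mid and the z axis of bottle_mid, either way round below 0.08 rad and horizontal distance between head_mid and bottle_mid below 0.014 m and horizontal distance between bottle_mid and load_nest below 0.01 m and value of joint dial below 0.25 rad), for 0.2 s.
3. the dial is turned one click clockwise (value of joint dial between 0.95 and 1.15 rad), for 0.2 s.
At the end, for the whole second after the job is handed in: Dial at rest one click (1.047, within 0.1 rad) clockwise of its start; bottle upright on the load nest's floor, within 10 mm of its centre; head snapped home on it, at most 1.5 mm high, square within 0.08 rad; finished bottles in their nests; tall bottle and jar upright, within 30 mm; all released (all of step 3 and velocity of joint dial between -0.1 and 0.1 rad/s and horizontal distance between bottle_mid and load_nest below 0.01 m and z of bottle_mid in the frame of load_nest below 0.0635 m and angle between each of bottle_mid, done1_mid, done2_mid's own z axis and vertical below 0.12 rad and z of head_mid in the frame of bottle_mid between 0.077 and 0.0815 m and angle between the z axis of head_mid and the z axis of bottle_mid, either way round below 0.08 rad and horizontal distance between head_mid and bottle_mid below 0.014 m and distance between done1_mid and nest_1 below 0.097 m and horizontal distance between done1_mid and nest_1 below 0.012 m and distance between done2_mid and nest_2 below 0.097 m and horizontal distance between done2_mid and nest_2 below 0.012 m and angle between each of tall_mid, jar_mid's own z axis and vertical below 0.1 rad); the robot touches nothing.
It fails at once if the dial is turned backwards (by more than 0.4 rad), or past one click (beyond 1.5 rad) (value of joint dial below -0.4 rad or value of joint dial above 1.5 rad).
It fails at once if the tall pump bottle or the jar is moved by more than 30 mm or knocked over (distance of any of tall_mid, jar_mid from where it was at the start of the episode above 0.03 m).
It fails at once if a finished bottle is tipped or taken out of its nest (angle between any of done1_mid, done2_mid's own z axis and vertical above 0.3 rad or distance between done1_mid and nest_1 above 0.11 m or distance between done2_mid and nest_2 above 0.11 m).
It fails at once if the filled open bottle is tipped over, so that it would spill (angle between bottle_mid's own z axis and vertical above 0.7 rad).
It also fails if it takes over 72 s, if anything falls off the work surface, if the arm or the gripper's body presses on something with over 40 N, if the wrist force passes 120 N, or if a joint passes its speed limit or range.

### The arm

A 7-joint arm with a two-finger parallel gripper is mounted at the origin on the work surface. World frame = base frame: x ahead of the robot, y to its left, z up, the work surface at z = 0. Lengths are in mm, angles in degrees, forces in N, time in s.
With the tool pointing down it reaches from about 400 to 875 mm from the base axis. Payload 6.5 kg.
Tool frame: the origin (TCP) lies on the centre line of the jaws, within the pads' length; the fingertips stand env.tip_extent ahead of it and the grasp point (between the pads) lies 8 mm behind it (env.tip_extent is the distance from the TCP to the fingertips, in mm); z points along the fingers, y is the line along which they close (so a half turn about z gives the same grasp; the last joint's range is limited). The gripper opens to 85 mm and grips with 20 to 120 N. Pads are 22 mm wide; open, the fingers measure 114 mm over their backs; the gripper's body (76 mm by 85 mm) begins 54 mm behind the grasp point. The pads swing forward as they close: fully open they stand 13 mm farther back than shut.
Start: joints at [-79.882, 30.733, -0.252, 88.115, 0.149, 61.152, -4.079], TCP at [156.269, 630.928, 242.29] pointing down, gripper open.
Joint ranges: [-154.64, 154.64], [-21.42, 123.67], [-72.66, 72.17], [13.99, 137.28], [-74.86, 254.86], [10.95, 109.41], [-158.01, 158.01]. Speed limits (degrees/s): [136.94, 136.94, 180, 180, 180, 180, 180].

### API

Orientations are given as a 3x3 rotation matrix whose columns are the frame's x, y, z axes.
In Python, from bench import env gives the robot as it stands.
- The arm moves only by the tool play_rows, never from a script. Its argument "deltas" is a list of rows, each an object with "dp": the shift along the tool's x, y, z in units of 0.04 m (1.0 is 0.04 m), a list of three; "yaw": the turn about the tool's z in units of 4 degrees (1.0 is 4 degrees). In form: [{"dp": [dx, dy, dz], "yaw": yaw}, ...]. A call has 1 to 12 rows; each row shifts and turns the commanded pose from where the row before left it, along the tool's axes as they then stand; what a row does not reach is not made up. A row lasts 1/8 s, in which the tool goes at most 62.5 mm and 10.7 degrees, less where a joint would pass 70% of its speed; a pose out of reach is approached as far as the arm can. A call with a number of a shift or a turn outside -1 to 1 is refused whole. A call with a gripper value outside its range is refused whole. "grip" is the closure, from -1 (fully open) to 1 (shut), set as the call begins (left out, the last holds). The fingers move at their own pace and stop on an object; "grip_force" is the grip in N (left out, the last holds). Time passes only in rows, so rows that do not move let the fingers close. It gives the time, the measured TCP pose, the force, the opening and the grip force at its end, in the units of the state.
- env.state(): the state, without advancing time (a new reading comes with each control period).
- env.snapshot(name): name is "side" or "top"; returns the picture (384x512x3 uint8, red, green, blue); there is no depth.
- env.camera_params(name): a dict with "K" (3x3 intrinsics, pixels), "k1" (the pictures are not rectified: a ray, as slopes to the right and down, at radius r is drawn at 1 + k1 r^2 times it, then the intrinsics apply), "rvec" (rotation vector, rad) and "tvec" (3), from world to camera coordinates, as OpenCV has them. Camera axes: x right, y down, z forward; pixel columns grow to the right and rows downward; lengths in mm; the calibration is good to about 2 mm. A picture is of the moment at which its call begins. camera_params takes no time and is no camera call.
- env.job_done(): hands the job in; it is judged then, once.
Trained networks look in the newest picture that a camera, given by its name, has taken for a name from the list of things; names that differ only in an ending like _2 or _b are one class to them, and where a whole thing is asked for, a point or a joint stands for the part that bears it (a point fixed in the world has none). Each returns a list of dicts, best first, with "score" (0 to 1); they miss things now and then, are a little off and sometimes report something else, mostly with a low value. They report only what shows in the picture. A call takes as long as a camera call. They do not tell look-alikes from the thing itself.
- env.regions_of(camera, thing): "mask" (384x512 bool, what is visible of it) and "at" ([column, row] in pixels, amid what is visible of it).
The state is a dict: "time_s": time; "joint_pos": joint angles; "qd": joint speeds; "effort": joint torques, N m; "eef_pos": TCP position; "tcp_rot": TCP orientation; "contact_force": force on the tool from outside, world axes, zero at the start; "wrist_torque": the same for the moment, N m; "gripper_width": opening from 0.0 (shut) to 1.0 (fully open); "grasp_force": force on a finger pad.
Only numpy, scipy, OpenCV 4.12 (cv2) and the standard library are available. Lean on these libraries where they do the work, as an engineer would, in place of code of your own. Each camera call takes 0.05 s, during which the arm holds its last target. There are 200 camera calls.

## Working session

There is one attempt and no reset: what is moved stays moved. The work goes in short steps, Python scripts to look and compute and a tool call to move; the robot and the scene stay as the last step left them, time stands still between calls to the robot, and variables do not carry over. Pictures are saved under pics/ and viewed, at most 10 in all, crops included, and the job is handed in when it is done.

Besides the shell and the picture viewer there is one more tool, called after "Call:" as a command line: name --argument value ..., lists and objects as JSON in quotes. play_rows: Moves the arm, as the interface text tells. Its arguments: {"type":"object","properties":{"deltas":{"type":"array","items":{"type":"object","properties":{"dp":{"type":"array","items":{"type":"number"}},"yaw":{"type":"number"}}}},"grip":{"type":"number"},"grip_force":{"type":"number"}},"required":["deltas"]}

```bash
mkdir -p pics
cat > h.py <<'E'
import numpy as np, cv2
from bench import env
def cam(n):
    p=env.camera_params(n); return np.array(p["K"],float),p["k1"],cv2.Rodrigues(np.array(p["rvec"],float))[0],np.array(p["tvec"],float)
def ray(n,uv):
    K,k1,R,t=cam(n); d=np.array([k1,0,0,0,0.])
    x=cv2.undistortPoints(np.array([[uv]],float),K,d)[0,0]
    return -R.T@t, R.T@np.array([x[0],x[1],1.])
def onz(n,uv,z):
    o,d=ray(n,uv); return o+d*(z-o[2])/d[2]
def proj(n,P):
    K,k1,R,t=cam(n)
    return cv2.projectPoints(np.array(P,float).reshape(-1,3),cv2.Rodrigues(R)[0],t,K,np.array([k1,0,0,0,0.]))[0][:,0]
def save(n,f):
    im=env.snapshot(n); cv2.imwrite(f,im[:,:,::-1]); return im
E
python3 - <<'E'
from h import *
for n in("top","side"):
    im=save(n,f"pics/{n}0.png"); print(n,ray(n,(256,192)))
    for th in("bottle_mid","head_mid","load_nest","handle","done1_mid","tall_mid","jar_mid","dial_hub"):
        try: r=env.regions_of(n,th)
        except Exception as e: print(th,e); continue
        for q in r[:6]:
            m=q["mask"]; c,s=np.where(m.any(0))[0],np.where(m.any(1))[0]
            print(th,round(q["score"],2),np.round(q["at"]),c[0],c[-1],s[0],s[-1])
print(env.tip_extent,env.state())
E
```

```text
top (array([ 435.28138494,   13.40195062, 1359.65734134]), array([ 0.06494065,  0.03714812, -0.99746005]))
bottle_mid 0.8 [136. 200.] 124 150 188 206
bottle_mid 0.77 [167. 185.] 157 180 178 196
bottle_mid 0.53 [283. 169.] 226 334 116 223
head_mid 0.64 [381. 190.] 369 392 179 197
load_nest 0.92 [284. 171.] 226 334 116 223
load_nest 0.41 [394. 213.] 385 410 205 226
handle 0.81 [284. 171.] 226 334 115 223
done1_mid 0.62 [256. 197.] 246 266 189 209
tall_mid 0.88 [171. 217.] 158 181 209 224
jar_mid 0.57 [394. 216.] 384 410 205 226
jar_mid 0.22 [167. 187.] 157 181 178 197
dial_hub 0.83 [282. 172.] 216 341 109 232
dial_hub 0.75 [237. 159.] 226 249 149 173
side (array([  -7.05073885, -544.0717148 ,  831.36778122]), array([ 0.5160823 ,  0.54107742, -0.66410323]))
bottle_mid 0.75 [160. 136.] 152 171 129 162
bottle_mid 0.71 [347. 344.] 330 368 322 367
bottle_mid 0.56 [188. 160.] 178 198 138 181
head_mid 0.6 [356. 310.] 341 370 284 325
head_mid 0.29 [288. 222.] 218 341 164 269
load_nest 0.7 [285. 223.] 217 341 164 269
handle 0.92 [288. 225.] 217 342 164 269
done1_mid 0.69 [234. 188.] 222 245 159
[... 317 characters left out ...]
, 'qd': array([-0.04731861, -0.04144038,  0.04498348,  0.14051685, -0.00317597,
       -0.00096595, -0.04463276]), 'effort': array([ 4.77552876e-04, -5.83324564e+01,  1.04762681e+00, -2.59443587e+01,
        1.23838411e-02,  1.64477453e-03,  4.45720116e-05]), 'eef_pos': array([156.22959124, 630.94429676, 242.30012051]), 'tcp_rot': array([[-9.70693106e-01,  2.40322477e-01,  1.05044422e-05],
       [ 2.40322477e-01,  9.70693106e-01,  3.38818474e-05],
       [-2.05402008e-06,  3.54133293e-05, -9.99999999e-01]]), 'contact_force': array([-0.78218811,  0.69190676,  0.04697088]), 'wrist_torque': array([-0.02787986, -0.03247369, -0.0406863 ]), 'grasp_force': 0.0, 'gripper_width': 1.0033202794796012}
```

```bash
python3 -c "
import cv2,numpy as np
a=[cv2.imread(f'pics/{n}0.png') for n in('top','side')]
for n,i in zip(('top','side'),a): cv2.imwrite(f'pics/{n}0b.png',cv2.resize(i,(800,600)))"
```

```text
(no output)
```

View pics/top0.png

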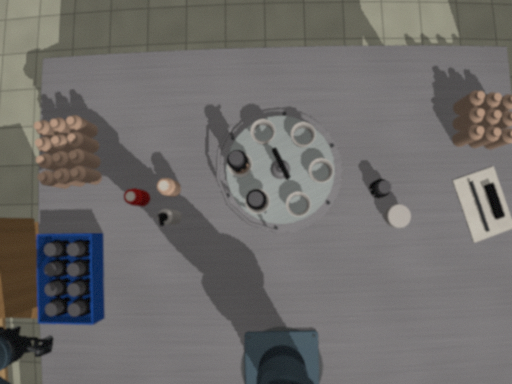

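View pics/side0.png

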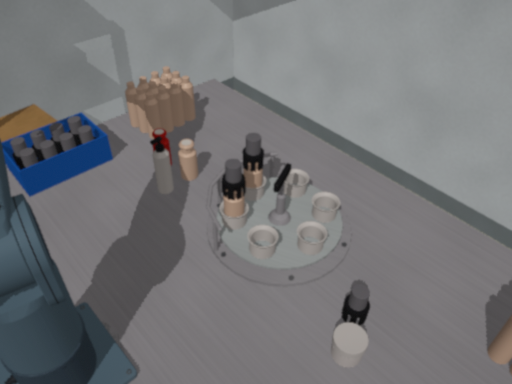

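The load nest is the one at top px (298,203): the finished bottles are at (256,199) and (237,158). The open bottle is at (167,186), with the tall one at (167,217). The head is at (380,188) and the jar at (399,216). Next I fit silhouette models.

```bash
cat >> h.py <<'E'
from scipy.optimize import minimize
A=np.linspace(0,2*np.pi,40,endpoint=False)
def circ(x,y,z,r): return np.c_[x+r*np.cos(A),y+r*np.sin(A),np.full(40,z)]
def sil(n,x,y,prof):
    m=np.zeros((384*4,512*4),np.uint8)
    for (z0,r0),(z1,r1) in zip(prof,prof[1:]):
        p=proj(n,np.r_[circ(x,y,z0,r0),circ(x,y,z1,r1)])
        cv2.fillConvexPoly(m,cv2.convexHull(((p+.5)*4).astype(np.int32)),255)
    return cv2.resize(m,(512,384),interpolation=cv2.INTER_AREA)/255.
def fit(masks,x0,prof):
    f=lambda v:sum(np.abs(sil(n,v[0],v[1],prof)-m).sum()/m.sum() for n,m in masks)
    r=minimize(f,x0,method="Nelder-Mead",options=dict(initial_simplex=[x0,np.add(x0,[15,0]),np.add(x0,[0,15])],xatol=.3,fatol=1e-4))
    return r.x,r.fun
def get(n,th,uv,snap=False):
    if snap: env.snapshot(n)
    r=[q for q in env.regions_of(n,th) if np.hypot(*np.subtract(q["at"],uv))<14]
    return r[0]["mask"].astype(float) if r else None
BOT=[(0,25),(86,25),(92,17),(110,17),(110,21),(114,21),(119,17.5)]
HEAD=[(0,27.5),(43,27.5),(43,19),(87,19)]
JAR=[(0,34),(62,34)]; TALL=[(0,22),(140,22)]
E
python3 - <<'E'
from h import *
for th,t,s,z,prof in (("bottle_mid",(167,185),(188,160),100,BOT),("head_mid",(381,190),(356,310),50,HEAD),("jar_mid",(394,216),(347,344),50,JAR),("dial_hub",(282,172),(280,231),0,[(0,186),(30,186)])):
    ms=[(n,get(n,th,uv)) for n,uv in(("top",t),("side",s))]; ms=[m for m in ms if m[1] is not None]
    x0=onz("top",t,z)[:2]
    print(th,x0,[fit([m],x0,prof) for m in ms],fit(ms,x0,prof))
print("tall",onz("top",(168,217),150),onz("side",(164,188),0))
# nests lips z=84
for uv in((298,203),(320,170),(302,133),(263,130)): print("lip",onz("top",uv,84))
for uv in((264,240),(312,236),(325,206)): print("lipS",onz("side",uv,84))
for uv in((273,149),(287,178)): print("bar",onz("top",uv,182))
c=[cv2.resize(cv2.imread("pics/top0.png")[100:240,140:280+140],(800,400),interpolation=cv2.INTER_CUBIC)]
cv2.imwrite("pics/c1.png",c[0])
E
```

```text
bottle_mid [542.81147938 309.86576479] [(array([539.99780882, 315.37484608]), np.float64(0.12164036346245816)), (array([543.34431629, 318.70701235]), np.float64(0.07592847317744153))] (array([540.65815907, 316.06937807]), np.float64(0.2112692471895995))
head_mid [ 517.81319838 -300.16926884] [(array([ 525.03680278, -302.89767309]), np.float64(0.08069427166637048)), (array([ 527.42667716, -300.94787835]), np.float64(0.13204883805374001))] (array([ 525.19847704, -302.30716991]), np.float64(0.2306400796863447))
jar_mid [ 441.55084171 -335.46371162] [(array([ 442.30978527, -348.58563602]), np.float64(0.19956616052060738)), (array([ 445.81318346, -344.83478171]), np.float64(0.13745143392746456))] (array([ 443.19264948, -346.32598148]), np.float64(0.3417771703968224))
dial_hub [582.16763545 -15.34445576] [(array([586.51318688,  -4.84161683]), np.float64(0.11097367025976321)), (array([589.97218777,  -4.84446757]), np.float64(0.15929411764705884))] (array([587.98858691,  -4.83069711]), np.float64(0.2742427973558506))
tall [452.37417597 296.1380596  150.        ] [453.73016622 319.19249048   0.        ]
lip [484.64978936 -56.27142409  84.        ]
lip [ 576.25668719 -120.89632754   84.        ]
lip [683.15265525 -73.21132245  84.        ]
lip [694.51660804  37.36727432  84.        ]
lipS [476.35436369 -67.71267965  84.        ]
lipS [ 567.26392925 -132.01459883   84.        ]
lipS [666.40348369 -86.05224604  84.        ]
bar [623.51721855  10.48463655 182.        ]
bar [546.52053242 -24.09626167 182.        ]
```

View pics/c1.png

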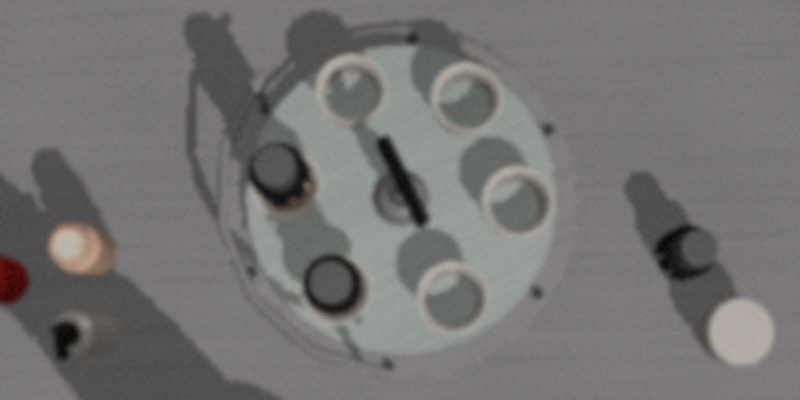

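Run:
```python
from h import *
from scipy.optimize import least_squares
P=[(262.9,131.2),(302.8,134),(320.6,170.4),(298.2,203.6)]
k=[3,4,5,0]  # clockwise index from load nest: 0 load,1,2 done
W=np.array([onz("top",(u,v),84)[:2] for u,v in P])
def mod(v,i): a=v[2]-np.deg2rad(60)*i; return np.array([v[0]+115*np.cos(a),v[1]+115*np.sin(a)])
r=least_squares(lambda v:np.concatenate([mod(v,i)-w for i,w in zip(k,W)]),[588,-5,np.pi+.4])
v=r.x;print(v,np.rad2deg(v[2]),r.fun,[mod(v,i) for i in range(3)])
im=[]
for n,(x,y,w,h) in(("top",(210,100,140,140)),("side",(205,150,150,140))):
    i=cv2.resize(cv2.imread(f"pics/{n}0.png")[y:y+h,x:x+w],(400,int(400*h/w)),interpolation=cv2.INTER_CUBIC);s=400/w
    def dr(p,c): cv2.polylines(i,[np.round(((proj(n,p)-[x,y]+.5)*s-.5)).astype(np.int32)],True,c,1)
    for j in(0,3,4,5): dr(circ(*mod(v,j),84,34),(0,0,255))
    dr(circ(v[0],v[1],38,160),(0,255,0))
    for j in (1,2): dr(circ(*mod(v,j),221,19),(255,0,0))
    im.append(i[:373])
cv2.imwrite("pics/c2.png",np.hstack(im))
```

```text
[586.76740201  -8.89971728   3.56723034] 204.38724276532557 [ 0.44843292  0.85711444  0.04013346 -0.46821841  0.43628635 -0.79304226
 -0.92485273  0.40414623] [array([482.0282059, -56.3834071]), array([493.2757223 ,  58.06524241]), array([598.01491841, 105.54893223])]
```

View pics/c2.png

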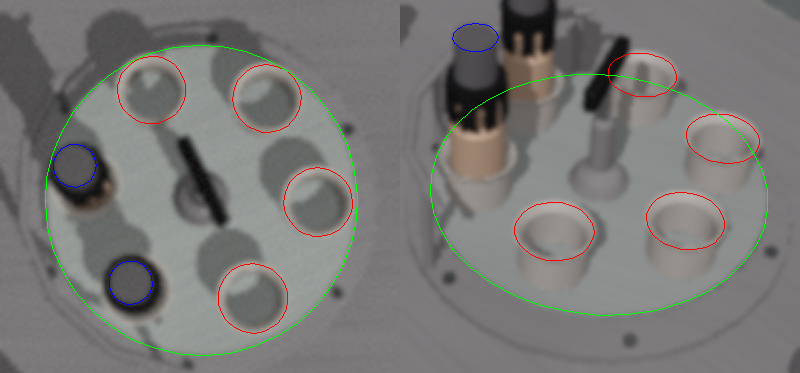

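The fit lines up: hub (587,-9), load nest (482,-56), bar along 24°. The bottle is near (541,316).

Call:
play_rows --deltas '[{"dp":[-0.5,-0.24,0]},{"dp":[-0.9,-0.43,0]},{"dp":[-1,-0.48,0]},{"dp":[-1,-0.48,0]},{"dp":[-1,-0.48,0]},{"dp":[-1,-0.48,0]},{"dp":[-1,-0.48,0]},{"dp":[-1,-0.48,0]},{"dp":[-1,-0.48,0]},{"dp":[-1,-0.48,0]},{"dp":[-1,-0.48,0]},{"dp":[-0.83,-0.36,0]}]' --grip -1

```text
invalid input at $.deltas[0]: expected keys dp, yaw
```

Call:
play_rows --deltas '[{"dp":[0,0,0]},{"dp":[0,0,0]}]'

```text
invalid input at $.deltas[0]: expected keys dp, yaw
```

Call:
play_rows --deltas '[{"dp":[-0.5,-0.24,0],"yaw":0},{"dp":[-0.9,-0.43,0],"yaw":0},{"dp":[-1,-0.48,0],"yaw":0},{"dp":[-1,-0.48,0],"yaw":0},{"dp":[-1,-0.48,0],"yaw":0},{"dp":[-1,-0.48,0],"yaw":0},{"dp":[-1,-0.48,0],"yaw":0},{"dp":[-1,-0.48,0],"yaw":0},{"dp":[-1,-0.48,0],"yaw":0},{"dp":[-1,-0.48,0],"yaw":0},{"dp":[-1,-0.48,0],"yaw":0},{"dp":[-0.83,-0.36,0],"yaw":0}]' --grip -1

```text
time_s: 2.8
eef_pos: [542.8, 311.4, 242.5]
tcp_rot: [[-0.97, 0.243, 0.001], [0.243, 0.97, -0.001], [-0.001, -0.001, -1.0]]
contact_force: [0.4, 0.9, -0.0]
gripper_width: 1.002
grasp_force: 0.0
```

Call:
play_rows --deltas '[{"dp":[0,0,0],"yaw":0},{"dp":[0,0,0],"yaw":0}]'

```text
time_s: 3.05
eef_pos: [540.6, 314.6, 242.2]
tcp_rot: [[-0.971, 0.241, -0.001], [0.241, 0.971, 0.0], [0.001, -0.0, -1.0]]
contact_force: [-0.1, -0.4, -0.5]
gripper_width: 0.998
grasp_force: 0.0
```

Call:
play_rows --deltas '[{"dp":[0,0.05,0.5],"yaw":0},{"dp":[0,0,0.8],"yaw":0},{"dp":[0,0,0.8],"yaw":0},{"dp":[0,0,0.8],"yaw":0},{"dp":[0,0,0.7],"yaw":0},{"dp":[0,0,0.5],"yaw":0},{"dp":[0,0,0.3],"yaw":0},{"dp":[0,0,0.13],"yaw":0},{"dp":[0,0,0],"yaw":0},{"dp":[0,0,0],"yaw":0}]'

```text
time_s: 4.3
eef_pos: [541.9, 317.5, 61.9]
tcp_rot: [[-0.971, 0.24, 0.001], [0.24, 0.971, 0.001], [-0.001, 0.001, -1.0]]
contact_force: [0.2, -0.3, 0.2]
gripper_width: 1.001
grasp_force: 0.0
```

Call:
play_rows --deltas '[{"dp":[0,0,0],"yaw":0},{"dp":[0,0,0],"yaw":0},{"dp":[0,0,0],"yaw":0},{"dp":[0,0,0],"yaw":0},{"dp":[0,0,0],"yaw":0},{"dp":[0,0,0],"yaw":0},{"dp":[0,0,0],"yaw":0},{"dp":[0,0,0],"yaw":0}]' --grip 1 --grip_force 30

```text
time_s: 5.3
eef_pos: [541.6, 317.1, 61.5]
tcp_rot: [[-0.971, 0.24, 0.0], [0.24, 0.971, 0.0], [-0.0, 0.0, -1.0]]
contact_force: [-0.3, -0.3, 5.7]
gripper_width: 0.579
grasp_force: 23.3
```

Call:
play_rows --deltas '[{"dp":[0,0,-0.2],"yaw":0},{"dp":[0,0,-0.5],"yaw":0},{"dp":[0,0,-0.8],"yaw":0},{"dp":[0,0,-0.8],"yaw":0},{"dp":[0,0,-0.8],"yaw":0},{"dp":[0,0,-0.8],"yaw":0},{"dp":[0,0,-0.8],"yaw":0},{"dp":[0,0,-0.7],"yaw":0},{"dp":[0,0,-0.4],"yaw":0},{"dp":[0,0,-0.2],"yaw":0},{"dp":[0,0,0],"yaw":0}]'

```text
time_s: 6.68
eef_pos: [541.2, 317.1, 301.0]
tcp_rot: [[-0.971, 0.24, -0.0], [0.24, 0.971, -0.0], [0.0, -0.0, -1.0]]
contact_force: [-0.4, -0.2, -2.3]
gripper_width: 0.575
grasp_force: 23.6
```

Call:
play_rows --deltas '[{"dp":[-0.04,-0.4,0],"yaw":0},{"dp":[-0.06,-0.7,0],"yaw":0},{"dp":[-0.08,-1,0],"yaw":0},{"dp":[-0.08,-1,0],"yaw":0},{"dp":[-0.08,-1,0],"yaw":0},{"dp":[-0.08,-1,0],"yaw":0},{"dp":[-0.08,-1,0],"yaw":0},{"dp":[-0.08,-1,0],"yaw":0},{"dp":[-0.08,-1,0],"yaw":0},{"dp":[-0.08,-0.8,0],"yaw":0},{"dp":[-0.06,-0.52,0],"yaw":0},{"dp":[0,0,0],"yaw":0}]'

```text
time_s: 8.18
eef_pos: [480.5, -58.7, 300.5]
tcp_rot: [[-0.97, 0.245, -0.001], [0.245, 0.97, -0.001], [0.001, -0.001, -1.0]]
contact_force: [-0.7, 0.0, -1.2]
gripper_width: 0.579
grasp_force: 23.6
```

Call:
play_rows --deltas '[{"dp":[0,0,0],"yaw":0},{"dp":[0,0,0],"yaw":0}]'

```text
time_s: 8.43
eef_pos: [481.7, -55.2, 300.9]
tcp_rot: [[-0.971, 0.239, -0.0], [0.239, 0.971, 0.0], [0.001, 0.0, -1.0]]
contact_force: [0.2, -0.2, -0.5]
gripper_width: 0.575
grasp_force: 23.6
```

Run:
```python
from h import *
im=save("side","pics/s1.png")
for q in env.regions_of("side","bottle_mid"): print(q["score"],q["at"])
p=env.state()["eef_pos"];z=p[2]-61.5
c=cv2.resize(im[100:300,170:370,::-1],(600,600),interpolation=cv2.INTER_CUBIC)
def dr(P,col): cv2.polylines(c,[np.round((proj("side",P)-[170,100]+.5)*3).astype(np.int32)],True,col,1)
for h,r in((0,25),(86,25),(119,17.5)): dr(circ(p[0],p[1],z+h,r),(0,255,0))
dr(circ(482.2,-56.4,84,34),(0,0,255))
cv2.imwrite("pics/s1c.png",c)
```

```text
0.86 [259.5, 166.9]
0.72 [160.6, 133.6]
```

View pics/s1c.png

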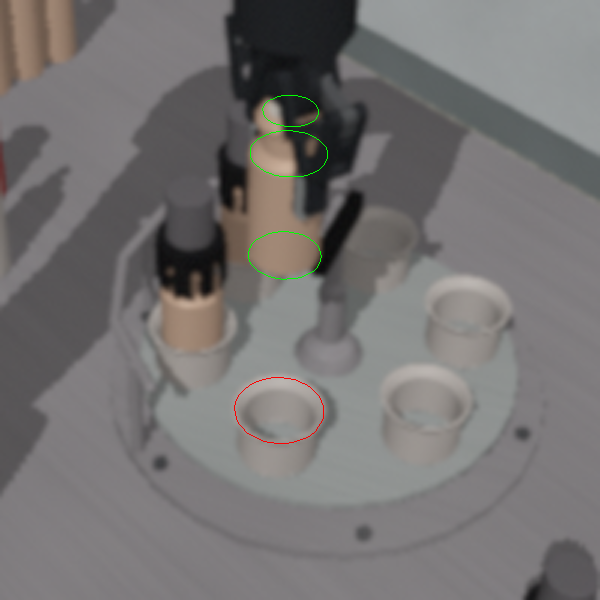

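The drawn outline (bottle foot near crop (285,255)) sits about 2 crop px right of the real foot, so I'm correcting 1–2 mm and lowering.

Call:
play_rows --deltas '[{"dp":[-0.035,-0.04,0.2],"yaw":0},{"dp":[0,0,0.5],"yaw":0},{"dp":[0,0,0.7],"yaw":0},{"dp":[0,0,0.8],"yaw":0},{"dp":[0,0,0.7],"yaw":0},{"dp":[0,0,0.5],"yaw":0},{"dp":[0,0,0.3],"yaw":0},{"dp":[0,0,0],"yaw":0},{"dp":[0,0,0],"yaw":0}]'

```text
time_s: 9.65
eef_pos: [483.4, -58.2, 153.7]
tcp_rot: [[-0.971, 0.24, 0.001], [0.24, 0.971, -0.0], [-0.001, 0.0, -1.0]]
contact_force: [-0.2, -0.2, -1.9]
gripper_width: 0.577
grasp_force: 23.7
```

Call:
play_rows --deltas '[{"dp":[0,0,0.15],"yaw":0},{"dp":[0,0,0.15],"yaw":0},{"dp":[0,0,0.15],"yaw":0},{"dp":[0,0,0.15],"yaw":0}]'

```text
time_s: 10.15
eef_pos: [482.8, -57.9, 128.7]
tcp_rot: [[-0.971, 0.24, -0.0], [0.24, 0.971, 0.0], [0.0, 0.0, -1.0]]
contact_force: [1.2, 0.4, -0.2]
gripper_width: 0.577
grasp_force: 23.7
```

Call:
play_rows --deltas '[{"dp":[0,0,0.15],"yaw":0},{"dp":[0,0,0.15],"yaw":0},{"dp":[0,0,0.15],"yaw":0},{"dp":[0,0,0.1],"yaw":0}]'

```text
time_s: 10.65
eef_pos: [482.8, -58.0, 106.7]
tcp_rot: [[-0.971, 0.24, -0.0], [0.24, 0.971, 0.0], [0.0, 0.0, -1.0]]
contact_force: [0.2, 1.8, -0.7]
gripper_width: 0.575
grasp_force: 23.7
```

Call:
play_rows --deltas '[{"dp":[0,0,0.06],"yaw":0},{"dp":[0,0,0.05],"yaw":0},{"dp":[0,0,0.04],"yaw":0},{"dp":[0,0,0],"yaw":0}]'

```text
time_s: 11.15
eef_pos: [482.8, -58.1, 101.0]
tcp_rot: [[-0.971, 0.24, 0.0], [0.24, 0.971, 0.0], [-0.0, 0.0, -1.0]]
contact_force: [1.0, 0.8, -1.4]
gripper_width: 0.578
grasp_force: 23.6
```

Call:
play_rows --deltas '[{"dp":[0,0,0.03],"yaw":0},{"dp":[0,0,0.02],"yaw":0},{"dp":[0,0,0],"yaw":0}]'

```text
time_s: 11.52
eef_pos: [483.0, -58.3, 99.5]
tcp_rot: [[-0.971, 0.24, 0.0], [0.24, 0.971, -0.0], [-0.0, 0.0, -1.0]]
contact_force: [-0.7, 1.5, 5.2]
gripper_width: 0.577
grasp_force: 24.1
```

Call:
play_rows --deltas '[{"dp":[0,0,0],"yaw":0},{"dp":[0,0,0],"yaw":0},{"dp":[0,0,0],"yaw":0},{"dp":[0,0,0],"yaw":0},{"dp":[0,0,0],"yaw":0}]' --grip -1

```text
time_s: 12.15
eef_pos: [482.8, -58.2, 99.1]
tcp_rot: [[-0.971, 0.24, -0.0], [0.24, 0.971, -0.0], [0.0, -0.0, -1.0]]
contact_force: [0.2, -1.0, 0.2]
gripper_width: 0.999
grasp_force: 0.0
```

Call:
play_rows --deltas '[{"dp":[0,0,-0.2],"yaw":0},{"dp":[0,0,-0.5],"yaw":0},{"dp":[0,0,-0.8],"yaw":0},{"dp":[0,0,-0.8],"yaw":0},{"dp":[0,0,-0.8],"yaw":0},{"dp":[0,0,-0.6],"yaw":0},{"dp":[0,0,-0.3],"yaw":0},{"dp":[0,0,0],"yaw":0}]'

```text
time_s: 13.15
eef_pos: [483.1, -58.2, 259.6]
tcp_rot: [[-0.971, 0.24, 0.001], [0.24, 0.971, 0.0], [-0.001, 0.0, -1.0]]
contact_force: [-0.2, 0.5, -0.4]
gripper_width: 1.002
grasp_force: 0.0
```

Call:
play_rows --deltas '[{"dp":[-0.15,-0.3,0],"yaw":0},{"dp":[-0.3,-0.66,0],"yaw":0},{"dp":[-0.4,-0.9,0],"yaw":0},{"dp":[-0.4,-0.9,0],"yaw":0},{"dp":[-0.4,-0.9,0],"yaw":0},{"dp":[-0.4,-0.9,0],"yaw":0},{"dp":[-0.3,-0.7,0],"yaw":0},{"dp":[-0.16,-0.4,0],"yaw":0},{"dp":[0,0,0],"yaw":0},{"dp":[0,0,0],"yaw":0},{"dp":[0,0,0],"yaw":0}]'

```text
time_s: 14.52
eef_pos: [526.1, -300.6, 259.1]
tcp_rot: [[-0.971, 0.239, 0.0], [0.239, 0.971, 0.001], [0.0, 0.001, -1.0]]
contact_force: [-1.3, 0.0, 0.2]
gripper_width: 0.999
grasp_force: 0.0
```

Run:
```python
from h import *
B=[(z+38,r) for z,r in BOT if z>=86]
B=[(84,25)]+B
p=np.array([483.,-57])
for n in("top","side"):
    im=save(n,f"pics/{n}2.png")
    uv=proj(n,[482,-57,130])[0]
    for q in env.regions_of(n,"bottle_mid"): print(n,round(q["score"],2),np.round(q["at"]),uv, fit([(n,q["mask"].astype(float))],p,B) if np.hypot(*(np.array(q["at"])-uv))<15 else "")
    m=get(n,"head_mid",proj(n,[526,-302,45])[0])
    if m is not None: print(fit([(n,m)],(526,-302),HEAD))
c=[]
for n in("top","side"):
    u,v=proj(n,[484,-58,120])[0].astype(int); x,y=u-50,v-50
    i=cv2.resize(cv2.imread(f"pics/{n}2.png")[y:y+100,x:x+100],(400,400),interpolation=cv2.INTER_CUBIC)
    def dr(P,col): cv2.polylines(i,[np.round((proj(n,P)-[x,y]+.5)*4).astype(np.int32)],True,col,1)
    for z,r in((84,34),(157,17.5)): dr(circ(482.2,-56.4,z,r),(0,255,0))
    c.append(i)
cv2.imwrite("pics/c3.png",np.hstack(c)); print(env.state()["eef_pos"])
```

```text
top 0.9 [138. 197.] [299.20637337 203.29303386] 
top 0.63 [300. 204.] [299.20637337 203.29303386] (array([480.76798904, -59.6964131 ]), np.float64(0.0805167551970621))
(array([ 524.64801288, -304.6036793 ]), np.float64(0.0677746999076639))
side 0.67 [264. 228.] [263.18996548 222.0405739 ] (array([479.69593574, -61.66088703]), np.float64(0.07858220211161389))
side 0.51 [160. 133.] [263.18996548 222.0405739 ] 
(array([ 527.57024814, -300.16864792]), np.float64(0.15632734530938122))
[ 525.89995625 -301.79467964  259.1888277 ]
```

View pics/c3.png

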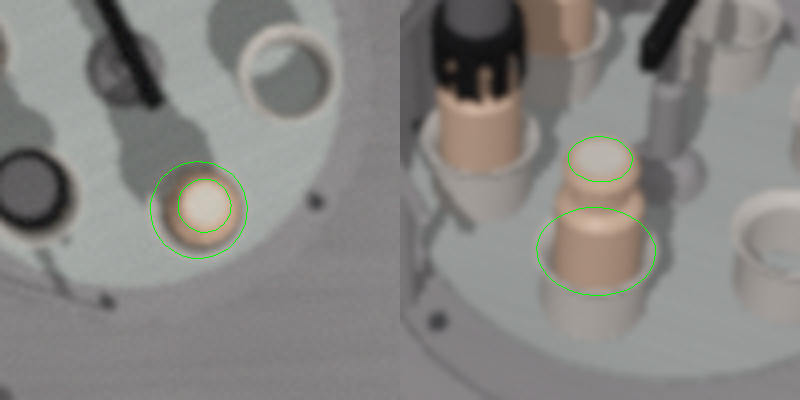

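The bottle is seated, mouth at crop (206,206) against the drawn ring, so about (482.5,-57). Now the head.

Call:
play_rows --deltas '[{"dp":[0,0,0.4],"yaw":0},{"dp":[0,0,0.7],"yaw":0},{"dp":[0,0,0.8],"yaw":0},{"dp":[0,0,0.8],"yaw":0},{"dp":[0,0,0.8],"yaw":0},{"dp":[0,0,0.7],"yaw":0},{"dp":[0,0,0.5],"yaw":0},{"dp":[0,0,0.28],"yaw":0},{"dp":[0,0,0],"yaw":0},{"dp":[0,0,0],"yaw":0}]'

```text
time_s: 16.08
eef_pos: [526.5, -302.5, 60.8]
tcp_rot: [[-0.971, 0.24, 0.002], [0.24, 0.971, -0.001], [-0.002, -0.0, -1.0]]
contact_force: [-0.2, 0.1, 0.1]
gripper_width: 1.002
grasp_force: 0.0
```

Call:
play_rows --deltas '[{"dp":[0,0,0],"yaw":0},{"dp":[0,0,0],"yaw":0},{"dp":[0,0,0],"yaw":0},{"dp":[0,0,0],"yaw":0},{"dp":[0,0,0],"yaw":0},{"dp":[0,0,0],"yaw":0},{"dp":[0,0,0],"yaw":0},{"dp":[0,0,0],"yaw":0}]' --grip 1 --grip_force 70

```text
time_s: 17.08
eef_pos: [526.2, -302.2, 60.5]
tcp_rot: [[-0.971, 0.24, 0.001], [0.24, 0.971, -0.0], [-0.001, -0.0, -1.0]]
contact_force: [-0.8, 0.4, 6.1]
gripper_width: 0.426
grasp_force: 69.7
```

Call:
play_rows --deltas '[{"dp":[0,0,-0.2],"yaw":0},{"dp":[0,0,-0.5],"yaw":0},{"dp":[0,0,-0.8],"yaw":0},{"dp":[0,0,-0.8],"yaw":0},{"dp":[0,0,-0.8],"yaw":0},{"dp":[0,0,-0.7],"yaw":0},{"dp":[0,0,-0.5],"yaw":0},{"dp":[0,0,-0.2],"yaw":0},{"dp":[0,0,0],"yaw":0}]'

```text
time_s: 18.2
eef_pos: [525.9, -302.1, 240.5]
tcp_rot: [[-0.971, 0.24, 0.001], [0.24, 0.971, -0.0], [-0.001, -0.0, -1.0]]
contact_force: [0.2, 0.1, -1.4]
gripper_width: 0.424
grasp_force: 69.9
```

Call:
play_rows --deltas '[{"dp":[0.15,0.3,0],"yaw":0},{"dp":[0.3,0.7,0],"yaw":0},{"dp":[0.4,0.9,0],"yaw":0},{"dp":[0.4,0.9,0],"yaw":0},{"dp":[0.4,0.9,0],"yaw":0},{"dp":[0.4,0.9,0],"yaw":0},{"dp":[0.3,0.7,0],"yaw":0},{"dp":[0.18,0.39,0],"yaw":0},{"dp":[0,0,0],"yaw":0},{"dp":[0,0,0],"yaw":0},{"dp":[0,0,0],"yaw":0}]'

```text
time_s: 19.58
eef_pos: [482.2, -57.8, 239.8]
tcp_rot: [[-0.97, 0.242, -0.0], [0.242, 0.97, -0.0], [0.0, -0.0, -1.0]]
contact_force: [0.3, 1.0, -0.1]
gripper_width: 0.429
grasp_force: 69.9
```

Run:
```python
from h import *
p=env.state()["eef_pos"];z=p[2]-60.5;print(p)
c=[]
for n in("top","side"):
    im=save(n,f"pics/{n}3.png")
    m=get(n,"head_mid",proj(n,[p[0],p[1],z+25])[0])
    if m is not None: print(n,fit([(n,m)],p[:2],[(h+z,r) for h,r in HEAD]))
n="side"
u,v=proj(n,[484,-58,150])[0].astype(int); x,y=u-50,v-50
i=cv2.resize(im[y:y+100,x:x+100,::-1],(600,600),interpolation=cv2.INTER_CUBIC)
def dr(P,col): cv2.polylines(i,[np.round((proj(n,P)-[x,y]+.5)*6).astype(np.int32)],True,col,1)
dr(circ(482.5,-57,84,34),(0,255,0));dr(circ(482.5,-57,152,21),(0,255,0))
dr(circ(p[0],p[1],z,27.5),(0,0,255));dr(circ(p[0],p[1],z+43,27.5),(0,0,255))
cv2.imwrite("pics/c4.png",i)
```

```text
[482.24106531 -57.793301   239.76982848]
side (array([483.67688934, -56.47828634]), np.float64(0.617924468822899))
```

View pics/c4.png

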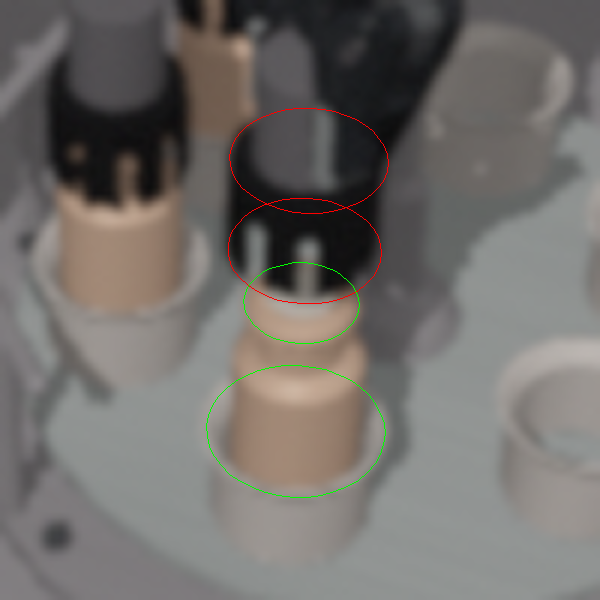

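Head and bottle rim line up within about 1 mm in crop (skirt 228–382, bead 243–360). Pressing on.

Call:
play_rows --deltas '[{"dp":[0,0,0.15],"yaw":0},{"dp":[0,0,0.2],"yaw":0},{"dp":[0,0,0.2],"yaw":0},{"dp":[0,0,0.15],"yaw":0},{"dp":[0,0,0],"yaw":0}]'

```text
time_s: 20.4
eef_pos: [481.9, -56.8, 211.3]
tcp_rot: [[-0.971, 0.24, -0.001], [0.24, 0.971, -0.0], [0.001, -0.0, -1.0]]
contact_force: [0.4, 0.2, -1.2]
gripper_width: 0.42
grasp_force: 69.9
```

Call:
play_rows --deltas '[{"dp":[0,0,0.06],"yaw":0},{"dp":[0,0,0.06],"yaw":0},{"dp":[0,0,0.06],"yaw":0},{"dp":[0,0,0.06],"yaw":0}]'

```text
time_s: 20.9
eef_pos: [483.2, -57.3, 203.1]
tcp_rot: [[-0.971, 0.241, 0.002], [0.241, 0.971, -0.0], [-0.002, 0.0, -1.0]]
contact_force: [-0.6, -1.0, 13.1]
gripper_width: 0.431
grasp_force: 71.1
```

Call:
play_rows --deltas '[{"dp":[0,0,0.05],"yaw":0},{"dp":[0,0,0.05],"yaw":0},{"dp":[0,0,0.05],"yaw":0},{"dp":[0,0,0],"yaw":0}]'

```text
time_s: 21.4
eef_pos: [481.8, -56.5, 195.7]
tcp_rot: [[-0.971, 0.24, -0.001], [0.24, 0.971, 0.0], [0.001, -0.0, -1.0]]
contact_force: [-0.2, 0.0, -1.4]
gripper_width: 0.426
grasp_force: 70.4
```

Call:
play_rows --deltas '[{"dp":[0,0,0.03],"yaw":0},{"dp":[0,0,0.03],"yaw":0},{"dp":[0,0,0],"yaw":0}]'

```text
time_s: 21.78
eef_pos: [482.5, -57.1, 194.5]
tcp_rot: [[-0.971, 0.241, 0.0], [0.241, 0.971, -0.0], [-0.0, 0.0, -1.0]]
contact_force: [-1.6, -0.3, 7.3]
gripper_width: 0.424
grasp_force: 71.2
```

Call:
play_rows --deltas '[{"dp":[0,0,0.04],"yaw":0},{"dp":[0,0,0.03],"yaw":0},{"dp":[0,0,0],"yaw":0}]'

```text
time_s: 22.15
eef_pos: [484.2, -57.7, 194.4]
tcp_rot: [[-0.971, 0.241, 0.004], [0.241, 0.971, 0.0], [-0.004, 0.001, -1.0]]
contact_force: [-6.6, -0.6, 32.2]
gripper_width: 0.427
grasp_force: 73.8
```

Call:
play_rows --deltas '[{"dp":[0,0,-0.08],"yaw":0},{"dp":[0,0,0],"yaw":0}]'

```text
time_s: 22.4
eef_pos: [482.4, -56.7, 194.4]
tcp_rot: [[-0.971, 0.24, 0.0], [0.24, 0.971, 0.0], [-0.0, 0.0, -1.0]]
contact_force: [-0.6, 0.1, 6.1]
gripper_width: 0.425
grasp_force: 71.2
```

Call:
play_rows --deltas '[{"dp":[0,0,0],"yaw":0},{"dp":[0,0,0],"yaw":0},{"dp":[0,0,0],"yaw":0},{"dp":[0,0,0],"yaw":0},{"dp":[0,0,0],"yaw":0}]' --grip -1

```text
time_s: 23.02
eef_pos: [482.3, -56.8, 194.3]
tcp_rot: [[-0.971, 0.24, -0.0], [0.24, 0.971, -0.0], [0.0, -0.0, -1.0]]
contact_force: [-0.2, -0.2, 1.3]
gripper_width: 0.997
grasp_force: 0.0
```

Call:
play_rows --deltas '[{"dp":[0,0,-0.3],"yaw":0},{"dp":[0,0,-0.6],"yaw":0},{"dp":[0,0,-0.6],"yaw":0},{"dp":[0,0,-0.4],"yaw":0},{"dp":[0,0,-0.2],"yaw":0},{"dp":[0,0,0],"yaw":0}]'

```text
time_s: 23.78
eef_pos: [482.4, -56.8, 278.5]
tcp_rot: [[-0.971, 0.24, 0.001], [0.24, 0.971, 0.0], [-0.001, 0.0, -1.0]]
contact_force: [-0.3, 0.2, 0.0]
gripper_width: 0.999
grasp_force: 0.0
```

Run:
```python
from h import *
s=env.state(); p=s["eef_pos"];print(p,s["joint_pos"],s["contact_force"])
R=s["tcp_rot"]; print("yaw y",np.rad2deg(np.arctan2(R[1,1],R[0,1])), "to hub",R.T@(np.array([587,-9,p[2]])-p)/40)
c=[]
for n in("top","side"):
    im=save(n,f"pics/{n}4.png")
    u,v=proj(n,[530,0,150])[0].astype(int); x,y=u-50,v-50
    i=cv2.resize(im[y:y+100,x:x+100,::-1],(400,400),interpolation=cv2.INTER_CUBIC)
    def dr(P,col): cv2.polylines(i,[np.round((proj(n,P)-[x,y]+.5)*4).astype(np.int32)],True,col,1)
    dr(circ(482.5,-57,134,27.5),(0,255,0));dr(circ(482.5,-57,177,27.5),(0,255,0))
    a=np.deg2rad(24.3); d=np.array([np.cos(a),np.sin(a),0]);e=np.array([-d[1],d[0],0])
    dr([np.array([587,-9,182])+sx*45*d+sy*7*e for sx,sy in((1,1),(1,-1),(-1,-1),(-1,1))],(0,0,255))
    c.append(i)
cv2.imwrite("pics/c5.png",np.hstack(c))
```

```text
[482.42795173 -56.76652189 278.51916758] [-14.80169306  12.23211827  18.8101199  111.00944854  -4.65852873
  57.4480498   82.21246134] [-0.25335038  0.16542765  0.02192411]
yaw y 76.09362225721816 to hub [-2.25067434e+00  1.78747270e+00  1.58698240e-03]
```

View pics/c5.png

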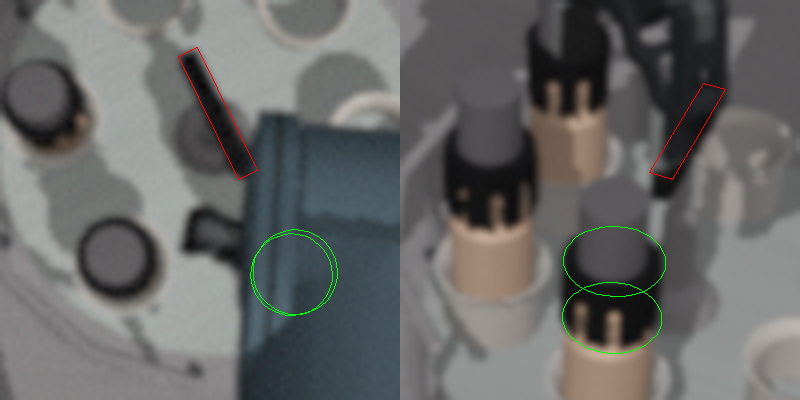

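The head sits home: the drawn skirt rings match at crop (613,318)/(615,262). The bar overlay also matches. On to the handle.

Call:
play_rows --deltas '[{"dp":[-0.25,0.2,0],"yaw":0},{"dp":[-0.5,0.4,0],"yaw":0},{"dp":[-0.6,0.48,0],"yaw":0},{"dp":[-0.5,0.4,0],"yaw":0},{"dp":[-0.3,0.24,0],"yaw":0},{"dp":[-0.1,0.07,0],"yaw":0},{"dp":[0,0,0],"yaw":0}]'

```text
time_s: 24.75
eef_pos: [586.6, -9.3, 278.1]
tcp_rot: [[-0.971, 0.241, -0.001], [0.241, 0.971, -0.0], [0.001, -0.0, -1.0]]
contact_force: [-0.3, -0.3, -1.4]
gripper_width: 0.997
grasp_force: 0.0
```

Call:
play_rows --deltas '[{"dp":[0,0,0],"yaw":-0.88},{"dp":[0,0,0],"yaw":-0.95},{"dp":[0,0,0],"yaw":-0.95},{"dp":[0,0,0],"yaw":-0.95},{"dp":[0,0,0],"yaw":-0.95},{"dp":[0,0,0],"yaw":-0.95},{"dp":[0,0,0],"yaw":-0.95},{"dp":[0,0,0],"yaw":-0.95},{"dp":[0,0,0],"yaw":-0.95},{"dp":[0,0,0],"yaw":-0.65},{"dp":[0,0,0],"yaw":-0.45},{"dp":[0,0,0],"yaw":0}]'

```text
time_s: 26.25
eef_pos: [586.6, -9.3, 278.4]
tcp_rot: [[-0.911, -0.413, 0.0], [-0.413, 0.911, -0.0], [0.0, -0.0, -1.0]]
contact_force: [-0.7, -0.3, -0.2]
gripper_width: 1.001
grasp_force: 0.0
```

Call:
play_rows --deltas '[{"dp":[0,0,0],"yaw":0}]'

```text
time_s: 26.38
eef_pos: [586.8, -9.1, 278.4]
tcp_rot: [[-0.911, -0.413, 0.0], [-0.413, 0.911, -0.0], [0.0, -0.0, -1.0]]
contact_force: [-0.3, -0.5, 0.1]
gripper_width: 1.001
grasp_force: 0.0
```

Call:
play_rows --deltas '[{"dp":[0,0,0.3],"yaw":0},{"dp":[0,0,0.6],"yaw":0},{"dp":[0,0,0.7],"yaw":0},{"dp":[0,0,0.6],"yaw":0},{"dp":[0,0,0.4],"yaw":0},{"dp":[0,0,0.2],"yaw":0},{"dp":[0,0,0],"yaw":0}]'

```text
time_s: 27.25
eef_pos: [586.8, -9.0, 166.1]
tcp_rot: [[-0.911, -0.413, -0.0], [-0.413, 0.911, -0.0], [0.0, 0.0, -1.0]]
contact_force: [0.2, -0.0, -0.6]
gripper_width: 0.999
grasp_force: 0.0
```

Call:
play_rows --deltas '[{"dp":[0,0,0],"yaw":0},{"dp":[0,0,0],"yaw":0},{"dp":[0,0,0],"yaw":0},{"dp":[0,0,0],"yaw":0},{"dp":[0,0,0],"yaw":0},{"dp":[0,0,0],"yaw":0},{"dp":[0,0,0],"yaw":0},{"dp":[0,0,0],"yaw":0},{"dp":[0,0,0],"yaw":0}]' --grip 1 --grip_force 40

```text
time_s: 28.38
eef_pos: [586.6, -8.1, 166.7]
tcp_rot: [[-0.91, -0.414, -0.0], [-0.414, 0.91, 0.001], [0.0, 0.001, -1.0]]
contact_force: [-2.9, 2.6, 5.1]
gripper_width: 0.156
grasp_force: 40.6
```

Call:
play_rows --deltas '[{"dp":[0,0,0],"yaw":0.1},{"dp":[0,0,0],"yaw":0.2},{"dp":[0,0,0],"yaw":0.3},{"dp":[0,0,0],"yaw":0.4},{"dp":[0,0,0],"yaw":0.5},{"dp":[0,0,0],"yaw":0.5},{"dp":[0,0,0],"yaw":0.5},{"dp":[0,0,0],"yaw":0.5},{"dp":[0,0,0],"yaw":0.5},{"dp":[0,0,0],"yaw":0.5},{"dp":[0,0,0],"yaw":0.5},{"dp":[0,0,0],"yaw":0.5}]'

```text
time_s: 29.88
eef_pos: [586.6, -8.1, 166.7]
tcp_rot: [[-0.997, -0.077, -0.001], [-0.077, 0.997, 0.001], [0.0, 0.001, -1.0]]
contact_force: [-2.7, 2.3, 5.7]
gripper_width: 0.156
grasp_force: 40.7
```

Call:
play_rows --deltas '[{"dp":[0,0,0],"yaw":0.5},{"dp":[0,0,0],"yaw":0.5},{"dp":[0,0,0],"yaw":0.5},{"dp":[0,0,0],"yaw":0.5},{"dp":[0,0,0],"yaw":0.5},{"dp":[0,0,0],"yaw":0.5},{"dp":[0,0,0],"yaw":0.5},{"dp":[0,0,0],"yaw":0.5},{"dp":[0,0,0],"yaw":0.5},{"dp":[0,0,0],"yaw":0.5},{"dp":[0,0,0],"yaw":0.5},{"dp":[0,0,0],"yaw":0.5}]'

```text
time_s: 31.38
eef_pos: [586.6, -8.0, 166.7]
tcp_rot: [[-0.942, 0.336, -0.001], [0.336, 0.942, 0.001], [0.001, 0.001, -1.0]]
contact_force: [-3.2, 1.5, 5.9]
gripper_width: 0.155
grasp_force: 40.7
```

Call:
play_rows --deltas '[{"dp":[0,0,0],"yaw":0.5},{"dp":[0,0,0],"yaw":0.5},{"dp":[0,0,0],"yaw":0.5},{"dp":[0,0,0],"yaw":0.5},{"dp":[0,0,0],"yaw":0.5},{"dp":[0,0,0],"yaw":0.5},{"dp":[0,0,0],"yaw":0.4},{"dp":[0,0,0],"yaw":0.3},{"dp":[0,0,0],"yaw":0.2},{"dp":[0,0,0],"yaw":0.1},{"dp":[0,0,0],"yaw":0},{"dp":[0,0,0],"yaw":0}]'

```text
time_s: 32.88
eef_pos: [586.7, -8.0, 166.7]
tcp_rot: [[-0.814, 0.581, -0.001], [0.581, 0.814, 0.001], [0.001, 0.001, -1.0]]
contact_force: [-3.1, 3.5, 6.5]
gripper_width: 0.159
grasp_force: 40.7
```

Call:
play_rows --deltas '[{"dp":[0,0,0],"yaw":0},{"dp":[0,0,0],"yaw":0},{"dp":[0,0,0],"yaw":0},{"dp":[0,0,0],"yaw":0},{"dp":[0,0,0],"yaw":0},{"dp":[0,0,0],"yaw":0}]' --grip -1

```text
time_s: 33.62
eef_pos: [586.9, -9.0, 166.3]
tcp_rot: [[-0.813, 0.582, 0.0], [0.582, 0.813, -0.0], [-0.0, -0.0, -1.0]]
contact_force: [0.6, -0.1, -0.3]
gripper_width: 1.005
grasp_force: 0.0
```

Call:
play_rows --deltas '[{"dp":[0,0,-0.3],"yaw":0},{"dp":[0,0,-0.6],"yaw":0},{"dp":[0,0,-0.8],"yaw":0},{"dp":[0,0,-0.8],"yaw":0},{"dp":[0,0,-0.6],"yaw":0},{"dp":[0,0,-0.3],"yaw":0},{"dp":[0,0,0],"yaw":0},{"dp":[0,0,0],"yaw":0}]'

```text
time_s: 34.62
eef_pos: [586.3, -8.8, 301.3]
tcp_rot: [[-0.813, 0.582, -0.002], [0.582, 0.813, -0.0], [0.001, -0.001, -1.0]]
contact_force: [0.5, -0.1, -0.4]
gripper_width: 1.006
grasp_force: 0.0
```

Run:
```python
from h import *
print(env.state()["contact_force"],env.state()["time_s"])
im=save("side","pics/s5.png")
i=cv2.resize(im[90:290,130:390,::-1],(780,600),interpolation=cv2.INTER_CUBIC)
def dr(P,col): cv2.polylines(i,[np.round((proj("side",P)-[130,90]+.5)*3).astype(np.int32)],True,col,1)
for j in range(3):
    a=3.567-np.pi/3*(j+1); x,y=587+115*np.cos(a),-9+115*np.sin(a)
    dr(circ(x,y,221,19),(0,255,0)); dr(circ(x,y,84,34),(0,255,0))
cv2.imwrite("pics/c6.png",i)
```

```text
[ 0.45958091 -0.09958257 -0.3794252 ] 34.625
```

View pics/c6.png

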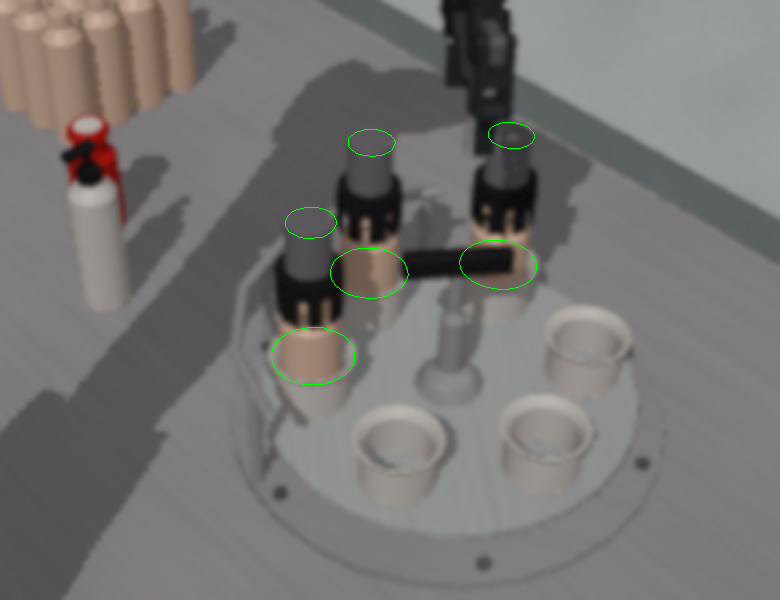

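All three bottles stand at the predicted places, with tops at crop (311,222), (371,143) and (511,135). All are equally tall, an empty nest is at the load side, and the gripper is clear.

```bash
python3 -c "
from bench import env
print(env.job_done())"
```

```text
the job is handed in; nothing more can be done
None
```

I handed the job in at about 35 s; the hand-in returned no verdict. The last picture shows the bottle in its nest with the pump head on, the dial turned one click clockwise, the finished bottles and tall bottle standing, and the gripper clear. The jar was out of that view, and I did not check it after picking up the head.

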